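# Switch on an interlocked isolator bank by feel

### The job

Switch on the three-lever isolator bank: throw all three levers over, away from the robot, each fully home against its stop. The interlock lets them go in only one order, which changes every time and is not marked, so feel for the lever that is free, throw it, then find the next. Never force a blocked lever or push on the bank with more than 20 N, and leave the tools lying round it where they are.

Things in the scene. Friction and masses are not known exactly. Their poses are not given: they have to be found in the camera images.
- switch_bank: Interlocked isolator bank, bolted down: grey housing 120 x 250 mm, 70 mm high; foot plate 140 x 270 x 8 mm. Origin: centre of its underside. x: away from the robot, the way levers are thrown (within 0.3 rad of world x); y: left along the row; z up. Three like levers at y = +80, 0, -80 mm turn about pivots at x = 0, z = 45 mm, each between two steel cheeks 88 mm high.
- lever_left (a joint): Angle of the left lever (at y = +80 mm), without spring give: 0 = off, leaning 0.5 rad to the robot; 1.0 = on, at its stop, leaning 0.5 rad away. Each time another hidden order: exactly one of the levers still off is free; throwing it fully frees the next. Nothing shows which.
- bar_left (a point): Centre of the left lever's black crossbar (T-handle, 44 mm along y, 18 mm thick), 115 mm from the pivot: at x = -55, z = 146 mm on the bank when off, x = +55, z = 146 mm when on, z = 160 mm upright. It is sprung: gives about 1 mm per newton against the lever.
- lever_middle (a joint): Angle of the middle lever (at y = 0 mm), without spring give: 0 = off, leaning 0.5 rad to the robot; 1.0 = on, at its stop, leaning 0.5 rad away. A free lever takes about 2 to 3 N at its crossbar all the way and stays where it is left.
- bar_middle (a point): Centre of the middle lever's black crossbar (T-handle, 44 mm along y, 18 mm thick), 115 mm from the pivot: at x = -55, z = 146 mm on the bank when off, x = +55, z = 146 mm when on, z = 160 mm upright. It is sprung: gives about 1 mm per newton against the lever.
- lever_right (a joint): Angle of the right lever (at y = -80 mm), without spring give: 0 = off, leaning 0.5 rad to the robot; 1.0 = on, at its stop, leaning 0.5 rad away. A blocked lever turns only about 0.15 rad (0.2 pressed hard), then only its crossbar gives on its spring while the push rises.
- bar_right (a point): Centre of the right lever's black crossbar (T-handle, 44 mm along y, 18 mm thick), 115 mm from the pivot: at x = -55, z = 146 mm on the bank when off, x = +55, z = 146 mm when on, z = 160 mm upright. It is sprung: gives about 1 mm per newton against the lever.
- marker: Black pen, 16 x 119 x 17 mm, lying loose to the left of the bank; a bystander. Origin: centre of its underside.
- try_square: Try square, 110 x 173 x 24 mm, wooden stock and steel blade, lying loose to the right of the bank; a bystander. Origin: centre of its underside.
- marking_gauge: Wooden marking gauge, 55 x 190 x 69 mm, lying loose behind the bank; a bystander. Origin: centre of its underside.

How it is judged:
By the outcome, as a careful person would: the job done as asked, in the order asked, and still so for the second after the job is handed in, with the robot touching nothing.
It also fails if it takes over 69 s, if anything falls off the work surface, if the arm or the gripper's body presses on something with over 40 N, if the wrist force passes 120 N, or if a joint passes its speed limit or range.

### The arm

A 6-joint arm with a two-finger parallel gripper is mounted at the origin on a cart in front of the work surface, level with it; the furniture and walls round the work are solid. World frame = base frame: x ahead of the robot, y to its left, z up, the work surface at z = 0. Lengths are in m, angles in rad, forces in N, time in s.
With the tool pointing down it reaches from about 0.325 to 0.775 m from the base axis. Payload 5.5 kg.
Tool frame: the origin (TCP) lies at the very end of the fingers, on their centre line; the grasp point (between the pads) lies 19 mm behind it (ctrl.hold_point_z is the distance from the TCP to the grasp point, in m); x points along the fingers, y is the direction in which the jaws open and shut, and the axes are right-handed (so a half turn about x gives the same grasp; the last joint's range is limited). The gripper opens to 85 mm and grips with 20 to 120 N. Pads are 22 mm wide; open, the fingers measure 114 mm over their backs; the gripper's body (76 mm by 85 mm) begins 54 mm behind the grasp point. The pads swing forward as they close: fully open they stand 13 mm farther back than shut.
Start: joints at [1.268, 0.091, 1.231, -0, 1.82, -0.057], TCP at [0.146, 0.582, 0.231] pointing down, gripper open.
Joint ranges: [-2.87, 2.87], [-0.86, 2.18], [0.17, 2.46], [-1.51, 4.65], [0.06, 2.69], [-2.65, 2.65]. Speed limits (rad/s): [2.57, 2.57, 3.01, 3.14, 3.14, 3.14].

### API

Orientations are given as a unit quaternion [x, y, z, w].
In Python, from bench import ctrl, camera, workorder gives the robot as it stands.
- The arm moves only by the tool apply_moves, never from a script. Its argument "targets" is a list of rows, each a list of 3 entries, a list of its own where there are three numbers: the shift along the world's x, y, z in m, then the turn, a rotation vector about the world's x, y, z in degrees, then the closure, from 0 (fully open) to 1 (shut). In form: [[[x, y, z], [ax, ay, az], gripper], ...]. A call has 1 to 5 rows; each row shifts and turns the commanded pose from where the row before left it; what a row does not reach is not made up. A row lasts 1/12 s, in which the tool goes at most 41.7 mm and 7.16 degrees, less where a joint would pass 70% of its speed; a pose out of reach is approached as far as the arm can. A call is refused whole if a number of a shift passes 0.0417 or a number of a turn 7.16, either way. A call with a gripper value outside its range is refused whole. The fingers move at their own pace and stop on an object; "newtons" is the grip in N (left out, the last holds). Time passes only in rows, so rows that do not move let the fingers close. It gives the time, the measured TCP pose, the force and the opening at its end, in the units of the state.
- ctrl.observe(): the state, without advancing time (a new reading comes with each control period).
- camera(name): name is "side" or "top" or "wrist"; returns a dict with "img" (420x560x3 uint8, red, green, blue), "range_z" (420x560 float32, m along the optical axis (not along the pixel's ray), 0 where there is no reading), "fx", "fy", "cx", "cy" (pixels), "dist_coeffs" ([k1, k2, p1, p2, k3] as OpenCV has them; the pictures are not rectified), "camera_from_world" (4x4, takes a point from world to camera coordinates); the wrist camera has in their place "T_tool_cam" (4x4, takes a point from camera to tool coordinates, whose origin is the TCP and whose axes are the tool frame's). Camera axes: x right, y down, z forward; pixel columns grow to the right and rows downward; lengths in m; the calibration is good to about 2 mm. A picture is of the moment at which its call begins: read the wrist's pose just before it.
- workorder.sign_off(): hands the job in, once; it reports no verdict.
The state is a dict: "t": time; "joint_pos": joint angles; "joint_vel": joint speeds; "tau": joint torques, N m; "tcp_pos": TCP position; "orientation": TCP orientation; "wrist_force": force on the tool from outside, world axes, zero at the start; "ft_torque": the same for the moment, N m; "width": finger opening in m.
Only numpy, scipy, OpenCV 4.12 (cv2) and the standard library are available. Lean on these libraries where they do the work, as an engineer would, in place of code of your own. Each camera call takes 0.05 s, during which the arm holds its last target.

## Working session

There is one attempt and no reset: what is moved stays moved. The work goes in short steps, Python scripts to look and compute and a tool call to move; the robot and the scene stay as the last step left them, time stands still between calls to the robot, and variables do not carry over. Pictures are saved under pics/ and viewed, and the job is handed in when it is done.

Besides the shell and the picture viewer there is one more tool, called in YAML: its name, and indented under it one key for each argument. apply_moves: Moves the arm, as the interface text tells. Its arguments: {"type":"object","properties":{"targets":{"type":"array","items":{"type":"array"}},"newtons":{"type":"number"}},"required":["targets"]}

```bash
mkdir -p pics; ls; cat > h.py <<'E'
import numpy as np,cv2
from bench import ctrl,camera,workorder
def snap(n,f):
    s=ctrl.observe(); c=camera(n); cv2.imwrite('pics/'+f,c['img'][:,:,::-1]); np.savez('pics/'+f[:-4]+'.npz',tcp=s['tcp_pos'],q=s['orientation'],**{k:v for k,v in c.items()}); return c
def pts(c):
    K=np.array([[c['fx'],0,c['cx']],[0,c['fy'],c['cy']],[0,0,1.]])
    v,u=np.mgrid[0:420,0:560]
    p=cv2.undistortPoints(np.stack([u.ravel(),v.ravel()],1).astype(np.float32)[:,None],K,np.array(c['dist_coeffs'],float))[:,0]
    z=c['range_z'].ravel(); P=np.stack([p[:,0]*z,p[:,1]*z,z,np.ones_like(z)],1)
    W=P@np.linalg.inv(c['camera_from_world']).T
    W=W[:,:3].reshape(420,560,3); W[c['range_z']==0]=np.nan; return W
E
python3 - <<'E'
from h import *
for n in('top','side'): snap(n,n+'0.png')
print(ctrl.observe())
E
```

```text
pics
{'t': 0.1, 'joint_pos': array([ 1.26830750e+00,  9.17895816e-02,  1.23179755e+00, -1.37968284e-06,
        1.81981001e+00, -5.66781600e-02]), 'joint_vel': array([ 9.78830435e-04, -1.61397197e-03, -3.33009490e-03, -6.74882902e-05,
        5.97991682e-04, -1.19843933e-03]), 'tau': array([ 1.73093853e-03, -4.60219038e+01, -4.19218755e+01, -1.48972695e-04,
        1.07059220e-02, -2.08316214e-05]), 'tcp_pos': array([0.14591599, 0.58171344, 0.23024223]), 'orientation': array([ 0.08606083,  0.70188601, -0.08731645,  0.70165903]), 'wrist_force': array([ 0.79144968, -0.63548191,  0.17114497]), 'ft_torque': array([-0.01426909,  0.00539823,  0.01064241]), 'width': 0.08535940124168966}
```

View pics/top0.png

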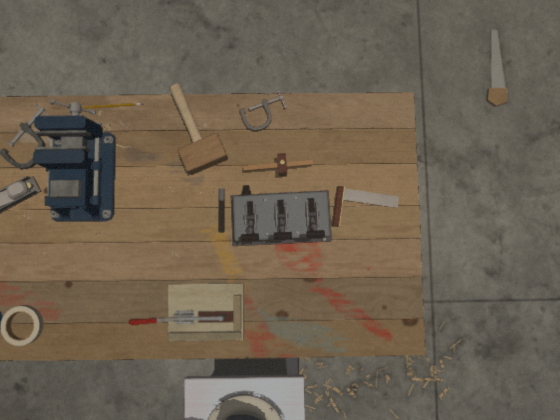

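View pics/side0.png

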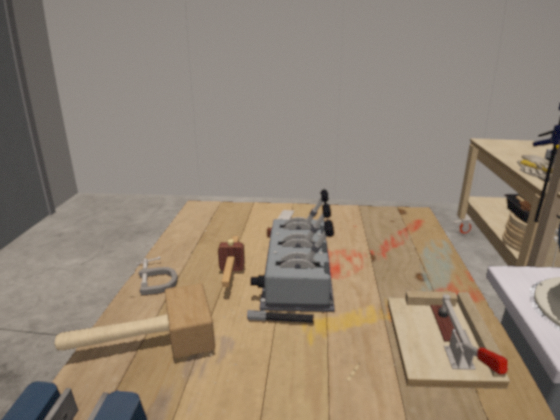

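The top view shows the bank at about (282,217), with the levers leaning down towards the robot and the bars at about row 240. The pen is at (222,210), the square at (340,205) and the gauge at (280,165). Next I measure the bank.

```bash
python3 - <<'E'
from h import *
for n in('top','side'):
    c=dict(np.load(f'pics/{n}0.npz',allow_pickle=True)); W=pts(c)
    print(n,c['fx'],np.linalg.inv(c['camera_from_world'])[:3,3].round(3))
    im=c['img'].astype(int)
    box=(W[...,0]>.3)&(W[...,0]<.8)&(abs(W[...,1]+0.15)<.35)
    for lo,hi in((.06,.08),(.08,.095),(.125,.18)):
        m=box&(W[...,2]>lo)&(W[...,2]<hi)
        k,lab,st,ce=cv2.connectedComponentsWithStats(m.astype(np.uint8))
        for i in range(1,k):
            if st[i,4]<8: continue
            P=W[lab==i]; print(lo,st[i],ce[i].round(),np.median(P,0).round(3),P.min(0).round(3),P.max(0).round(3), cv2.minAreaRect(P[:,:2].astype(np.float32)))
im=cv2.imread('pics/top0.png'); cv2.imwrite('pics/topz.png',cv2.resize(im[140:270,190:420],None,fx=3.4,fy=3.4,interpolation=cv2.INTER_CUBIC))
E
```

```text
top 475.33216861654677 [ 0.462 -0.088  1.3  ]
0.06 [179 134  46  37 663] [201. 152.] [0.748 0.105 0.062] [0.697 0.044 0.06 ] [0.794 0.164 0.068] ((0.7465440034866333, 0.1038011908531189), (0.06816563010215759, 0.1119392067193985), 23.352067947387695)
0.06 [278 155   9  15  50] [282. 162.] [ 0.716 -0.109  0.062] [ 0.698 -0.12   0.06 ] [ 0.736 -0.099  0.073] ((0.7166025042533875, -0.10827640444040298), (0.038382526487112045, 0.020358696579933167), 4.794130325317383)
0.06 [ 232  191   98   51 3608] [281. 213.] [ 0.581 -0.103  0.069] [ 0.509 -0.23   0.06 ] [0.638 0.023 0.08 ] ((0.5738846063613892, -0.1042354553937912), (0.12020005285739899, 0.2502097487449646), 2.254990577697754)
0.06 [162 317  15   5  50] [168. 319.] [0.312 0.186 0.069] [0.307 0.166 0.06 ] [0.317 0.199 0.078] ((0.31193310022354126, 0.18256719410419464), (0.009821190498769283, 0.032600585371255875), 0.6721842885017395)
0.06 [203 317   5   4  10] [205. 319.] [0.312 0.091 0.061] [0.309 0.087 0.06 ] [0.316 0.097 0.063] ((0.31247320771217346, 0.09224537014961243), (0.009973956272006035, 0.007610643282532692), 89.581840515136
[... 4533 characters left out ...]
4, 0.03248429298400879), 4.2985310554504395)
0.08 [287 233  27  10 168] [301. 237.] [ 0.569 -0.1    0.084] [ 0.544 -0.118  0.08 ] [ 0.598 -0.085  0.094] ((0.5708067417144775, -0.10245455056428909), (0.053109489381313324, 0.031528178602457047), 3.0448412895202637)
0.08 [285 252  30  12 208] [300. 257.] [ 0.567 -0.02   0.084] [ 0.541 -0.039  0.08 ] [ 0.596 -0.005  0.095] ((0.5684071183204651, -0.022997207939624786), (0.054097697138786316, 0.03341815248131752), 3.4574286937713623)
0.125 [317 188  18  52 474] [326. 215.] [ 0.521 -0.085  0.149] [ 0.507 -0.203  0.125] [ 0.537 -0.001  0.156] ((0.5223951935768127, -0.10190097242593765), (0.025199368596076965, 0.2018376886844635), 2.1544089317321777)
```

View pics/topz.png

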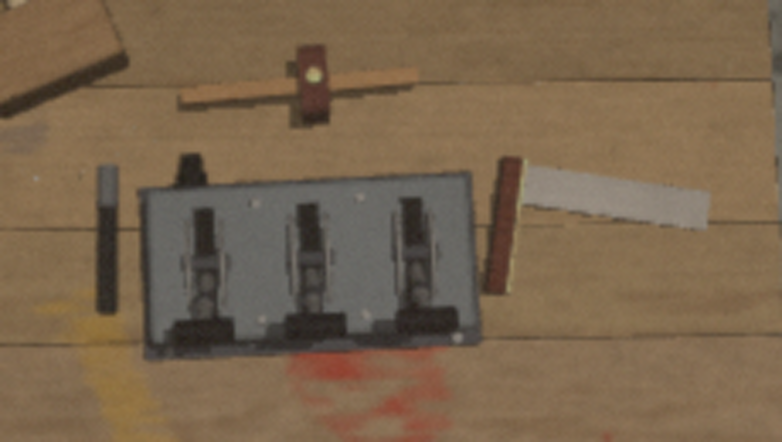

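Bank centre is about (0.574, -0.103) with yaw about +0.038 rad. The bars at z≈0.15 match the sizes given. Next I plan the approach.

```bash
python3 - <<'E'
from h import *
from scipy.spatial.transform import Rotation as R
s=ctrl.observe(); M=R.from_quat(s['orientation']).as_matrix(); print(M.round(3))
print(s['tcp_pos'], np.degrees(np.arctan2(M[1,1],M[0,1])))
yaw=.038;c=np.array([.574,-.103]);r=np.array([[np.cos(yaw),-np.sin(yaw)],[np.sin(yaw),np.cos(yaw)]])
for y in(.08,0,-.08): print((c+r@[-.055,y]).round(4),(c+r@[-.085,y]).round(4),(c+r@[.055,y]).round(4))
E
```

```text
[[-0.001  0.243  0.97 ]
 [-0.002  0.97  -0.243]
 [-1.    -0.002 -0.   ]]
[0.14591599 0.58171344 0.23024223] 75.91607220366075
[ 0.516  -0.0251] [ 0.486  -0.0263] [ 0.6259 -0.021 ]
[ 0.519  -0.1051] [ 0.4891 -0.1062] [ 0.629  -0.1009]
[ 0.5221 -0.185 ] [ 0.4921 -0.1862] [ 0.632  -0.1809]
```

apply_moves:
  targets:
    - [[0.0165,-0.0345,0],[0,0,4],1]
    - [[0.0165,-0.0345,0],[0,0,4],1]
    - [[0.0165,-0.0345,0],[0,0,4],1]
    - [[0.0165,-0.0345,0],[0,0,4.3],1]
    - [[0.0165,-0.0345,0],[0,0,0],1]

```text
t: 0.52
tcp_pos: [0.2287, 0.4078, 0.2306]
orientation: [-0.016, 0.707, 0.015, 0.707]
wrist_force: [0.1, -0.6, -0.0]
width: 0.0255
```

apply_moves:
  targets:
    - [[0.0165,-0.0345,0],[0,0,0],1]
    - [[0.0165,-0.0345,0],[0,0,0],1]
    - [[0.0165,-0.0345,0],[0,0,0],1]
    - [[0.0165,-0.0345,0],[0,0,0],1]
    - [[0.0165,-0.0345,0],[0,0,0],1]

```text
t: 0.93
tcp_pos: [0.3111, 0.2352, 0.231]
orientation: [-0.014, 0.707, 0.014, 0.707]
wrist_force: [0.7, 0.0, 0.4]
width: -0.0002
```

apply_moves:
  targets:
    - [[0.0165,-0.0345,0],[0,0,0],1]
    - [[0.0165,-0.0345,0],[0,0,0],1]
    - [[0.0165,-0.0345,0],[0,0,0],1]
    - [[0.0165,-0.0345,0],[0,0,0],1]
    - [[0.0165,-0.0345,0],[0,0,0],1]

```text
t: 1.35
tcp_pos: [0.3937, 0.0626, 0.2311]
orientation: [-0.014, 0.707, 0.014, 0.707]
wrist_force: [0.4, 0.4, -0.6]
width: 0.0
```

apply_moves:
  targets:
    - [[0.0165,-0.0345,0],[0,0,0],1]
    - [[0.0165,-0.0345,0],[0,0,0],1]
    - [[0.0165,-0.0345,0],[0,0,0],1]
    - [[0.0165,-0.0345,0],[0,0,0],1]
    - [[0,0,0],[0,0,0],1]

```text
t: 1.77
tcp_pos: [0.4606, -0.0788, 0.2294]
orientation: [-0.012, 0.708, 0.011, 0.706]
wrist_force: [-0.2, 0.6, -0.6]
width: 0.0002
```

apply_moves:
  targets:
    - [[0.003,-0.014,-0.035],[0,0,0],1]
    - [[0.003,-0.014,-0.035],[0,0,0],1]
    - [[0.004,0,-0.017],[0,0,0],1]
    - [[0.01,0,0],[0,0,0],1]
    - [[0,0,0],[0,0,0],1]

```text
t: 2.18
tcp_pos: [0.4791, -0.1013, 0.1417]
orientation: [-0.013, 0.708, 0.014, 0.706]
wrist_force: [-0.3, 0.2, 0.9]
width: 0.0001
```

```bash
python3 - <<'E'
from h import *
for n in('top','side'):
    snap(n,n+'1.png')
    im=cv2.imread(f'pics/{n}1.png'); im=im[140:270,190:420] if n=='top' else im[150:330,200:420]
    cv2.imwrite(f'pics/{n}1z.png',cv2.resize(im,None,fx=3,fy=3,interpolation=cv2.INTER_CUBIC))
E
```

```text
(no output)
```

View pics/side1z.png

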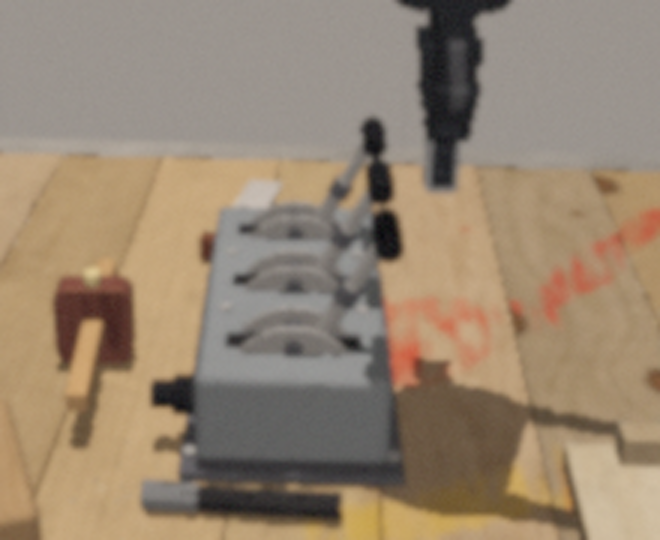

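View pics/top1z.png

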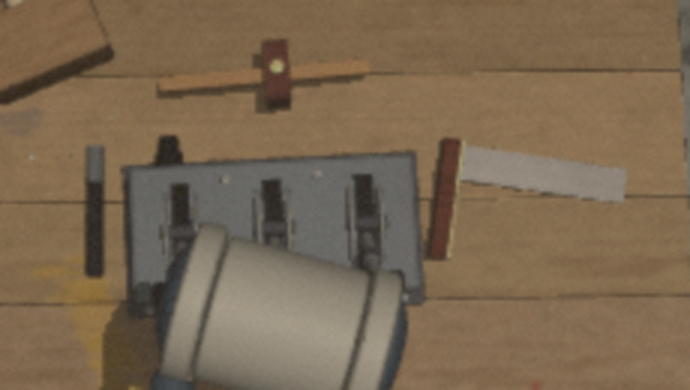

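The side view shows the shut fingers short of the middle bar, at bar height. I'll feel forward from here.

apply_moves:
  targets:
    - [[0.006,0,0],[0,0,0],1]
    - [[0.006,0,0],[0,0,0],1]
    - [[0.006,0,0],[0,0,0],1]
    - [[0.005,0,0],[0,0,0],1]
    - [[0,0,0],[0,0,0],1]

```text
t: 2.7
tcp_pos: [0.5027, -0.1016, 0.1468]
orientation: [-0.014, 0.707, 0.013, 0.707]
wrist_force: [-7.0, 1.5, 9.2]
width: 0.0002
```

```bash
python3 - <<'E'
from h import *
for n in('side',):
    c=snap(n,n+'2.png')
    im=cv2.imread(f'pics/{n}2.png'); im=im[150:260,270:400]
    cv2.imwrite(f'pics/{n}2z.png',cv2.resize(im,None,fx=5,fy=5,interpolation=cv2.INTER_CUBIC))
    W=pts(c)
    for r in range(150,240,4):
        print(r,[ (round(float(a[0]),3),round(float(a[1]),3),round(float(a[2]),3)) for a in W[r,322:346:4]])
s=ctrl.observe();print(s['wrist_force'],s['ft_torque'],s['tcp_pos'])
E
```

```text
150 [(0.483, -2.712, -0.446), (0.526, -0.073, 0.276), (0.519, -0.066, 0.278), (0.512, -0.066, 0.278), (0.505, -0.066, 0.278), (0.498, -0.063, 0.279)]
154 [(0.482, -2.715, -0.482), (0.449, -2.697, -0.476), (0.415, -2.722, -0.482), (0.511, -0.067, 0.271), (0.504, -0.064, 0.272), (0.497, -0.066, 0.272)]
158 [(0.481, -2.698, -0.512), (0.448, -2.682, -0.506), (0.516, -0.109, 0.251), (0.511, -0.067, 0.264), (0.504, -0.064, 0.265), (0.497, -0.065, 0.264)]
162 [(0.48, -2.711, -0.551), (0.446, -2.721, -0.553), (0.517, -0.084, 0.251), (0.511, -0.062, 0.258), (0.504, -0.066, 0.257), (0.497, -0.065, 0.257)]
166 [(0.479, -2.686, -0.579), (0.445, -2.681, -0.576), (0.517, -0.083, 0.243), (0.511, -0.061, 0.25), (0.504, -0.061, 0.251), (0.497, -0.059, 0.251)]
170 [(0.477, -2.71, -0.622), (0.444, -2.694, -0.616), (0.517, -0.082, 0.236), (0.51, -0.066, 0.241), (0.504, -0.049, 0.247), (0.497, -0.052, 0.246)]
174 [(0.476, -2.697, -0.654), (0.442, -2.718, -0.66), (0.516, -0.084, 0.228), (0.511, -0.046, 0.241), (0.504, -0.048, 0.24), (0.497, -0.046, 0.241)]
178 [(0.475, -2.688, -0.687), (0.44, -2.72, -0.69
[... 1714 characters left out ...]
0.001)]
226 [(0.524, -0.188, 0.07), (0.522, -0.021, 0.151), (0.515, -0.014, 0.154), (0.489, -0.333, 0.0), (0.478, -0.337, -0.002), (0.468, -0.336, -0.001)]
230 [(nan, nan, nan), (0.522, -0.007, 0.15), (0.515, -0.004, 0.152), (0.508, -0.007, 0.15), (0.479, -0.311, -0.0), (0.469, -0.31, 0.001)]
234 [(0.528, -0.022, 0.134), (0.522, -0.004, 0.143), (0.514, -0.004, 0.144), (0.507, -0.006, 0.143), (0.48, -0.287, 0.0), (0.47, -0.293, -0.003)]
238 [(0.528, -0.018, 0.128), (0.516, -0.14, 0.064), (0.501, -0.266, -0.001), (0.491, -0.268, -0.001), (0.481, -0.266, -0.0), (0.471, -0.269, -0.001)]
[-7.66564307  1.15578992  9.3136422 ] [0.16231659 1.28383808 0.02012821] [ 0.50251752 -0.10151591  0.14667327]
```

View pics/side2z.png

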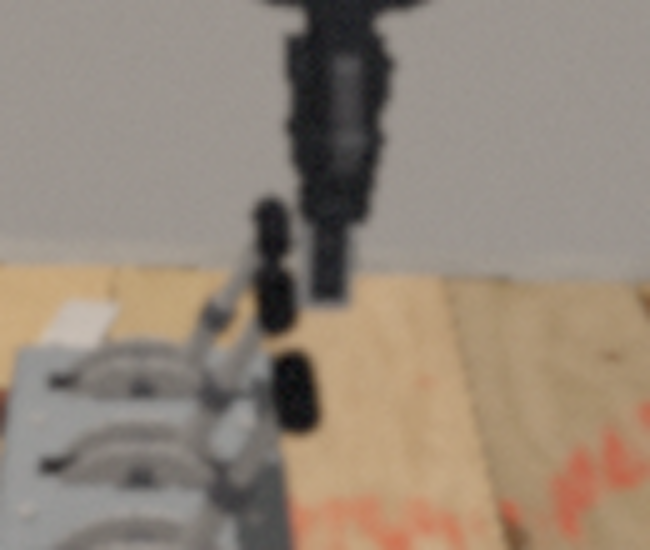

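Too much downward drag: the bar rises on its arc while I hold z, and friction loads the tip. Back off, then follow the arc.

apply_moves:
  targets:
    - [[-0.008,0,0],[0,0,0],1]
    - [[0,0,0],[0,0,0],1]
    - [[0,0,0],[0,0,0],1]

```text
t: 3.0
tcp_pos: [0.4947, -0.1015, 0.1444]
orientation: [-0.014, 0.707, 0.014, 0.707]
wrist_force: [-0.3, 0.5, -0.1]
width: 0.0001
```

apply_moves:
  targets:
    - [[0.005,0,-0.001],[0,0,0],1]
    - [[0.0052,0,0.0026],[0,0,0],1]
    - [[0.0052,0,0.0024],[0,0,0],1]
    - [[0,0,0],[0,0,0],1]

```text
t: 3.33
tcp_pos: [0.5108, -0.1014, 0.1487]
orientation: [-0.014, 0.707, 0.014, 0.707]
wrist_force: [-3.1, 1.4, 2.2]
width: 0.0001
```

apply_moves:
  targets:
    - [[0.0052,0,0.0024],[0,0,0],1]
    - [[0.0054,0,0.0022],[0,0,0],1]
    - [[0,0,0],[0,0,0],1]

```text
t: 3.58
tcp_pos: [0.5214, -0.1013, 0.1532]
orientation: [-0.014, 0.707, 0.014, 0.707]
wrist_force: [-2.4, 3.1, 2.1]
width: 0.0001
```

apply_moves:
  targets:
    - [[0.0054,0,0.0018],[0,0,0],1]
    - [[0,0,0],[0,0,0],1]

```text
t: 3.75
tcp_pos: [0.5265, -0.1013, 0.1548]
orientation: [-0.014, 0.707, 0.014, 0.707]
wrist_force: [-2.8, 2.0, 1.6]
width: 0.0002
```

apply_moves:
  targets:
    - [[0.0055,0,0.0015],[0,0,0],1]
    - [[0.0056,0,0.0013],[0,0,0],1]
    - [[0,0,0],[0,0,0],1]

```text
t: 4.0
tcp_pos: [0.5379, -0.1014, 0.1576]
orientation: [-0.014, 0.707, 0.014, 0.707]
wrist_force: [-2.7, 1.7, 2.6]
width: -0.0
```

Middle is free (about 3 N at 38 mm of travel), so I'll throw it.

apply_moves:
  targets:
    - [[0.0057,0.0002,0.0009],[0,0,0],1]
    - [[0.0057,0.0002,0.0006],[0,0,0],1]
    - [[0.0057,0.0002,0.0003],[0,0,0],1]
    - [[0.0057,0.0002,0],[0,0,0],1]
    - [[0.0057,0.0002,-0.0003],[0,0,0],1]

```text
t: 4.42
tcp_pos: [0.5664, -0.1007, 0.1594]
orientation: [-0.014, 0.707, 0.013, 0.707]
wrist_force: [-2.4, 0.7, 4.0]
width: 0.0001
```

apply_moves:
  targets:
    - [[0.0057,0.0002,-0.0006],[0,0,0],1]
    - [[0.0056,0.0002,-0.001],[0,0,0],1]
    - [[0.0056,0.0002,-0.0013],[0,0,0],1]
    - [[0.0055,0.0002,-0.0016],[0,0,0],1]
    - [[0,0,0],[0,0,0],1]

```text
t: 4.83
tcp_pos: [0.5885, -0.0998, 0.1533]
orientation: [-0.014, 0.707, 0.014, 0.707]
wrist_force: [0.0, -0.1, 1.5]
width: 0.0005
```

apply_moves:
  targets:
    - [[0.0053,0.0002,-0.002],[0,0,0],1]
    - [[0.0053,0.0002,-0.0022],[0,0,0],1]
    - [[0,0,0],[0,0,0],1]

```text
t: 5.08
tcp_pos: [0.599, -0.0993, 0.1493]
orientation: [-0.014, 0.707, 0.014, 0.707]
wrist_force: [-0.5, -0.1, 1.2]
width: -0.0003
```

```bash
cat >> h.py <<'E'
def zoom(f):
    c=snap('side',f); im=c['img'][150:270,240:370,::-1]
    cv2.imwrite('pics/'+f[:-4]+'z.png',cv2.resize(im,None,fx=5,fy=5,interpolation=cv2.INTER_CUBIC)); return c
E
python3 -c "
from h import *
zoom('side3.png')"
```

```text
(no output)
```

View pics/side3z.png

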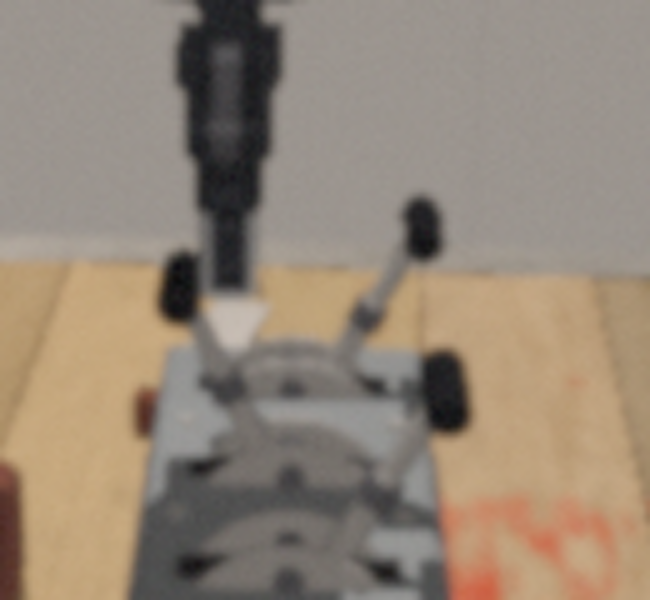

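The middle lever leans well away with the fingertip just behind its bar. I'll push on gently until the stop shows up in the force.

apply_moves:
  targets:
    - [[0.005,0.0002,-0.002],[0,0,0],1]
    - [[0.005,0.0002,-0.002],[0,0,0],1]
    - [[0,0,0],[0,0,0],1]

```text
t: 5.38
tcp_pos: [0.609, -0.0989, 0.1454]
orientation: [-0.014, 0.707, 0.014, 0.707]
wrist_force: [-1.6, -0.2, 0.5]
width: -0.0001
```

apply_moves:
  targets:
    - [[0.004,0,0],[0,0,0],1]
    - [[0.002,0,0],[0,0,0],1]
    - [[0,0,0],[0,0,0],1]

```text
t: 5.63
tcp_pos: [0.6144, -0.0988, 0.1459]
orientation: [-0.014, 0.707, 0.014, 0.706]
wrist_force: [-2.9, -0.1, -0.6]
width: -0.0002
```

apply_moves:
  targets:
    - [[0.004,0,0],[0,0,0],1]
    - [[0,0,0],[0,0,0],1]

```text
t: 5.8
tcp_pos: [0.6182, -0.0989, 0.1462]
orientation: [-0.014, 0.707, 0.014, 0.706]
wrist_force: [-4.6, -0.0, 1.4]
width: 0.0004
```

apply_moves:
  targets:
    - [[0.004,0,0],[0,0,0],1]
    - [[0,0,0],[0,0,0],1]

```text
t: 5.97
tcp_pos: [0.6219, -0.0989, 0.1464]
orientation: [-0.014, 0.708, 0.014, 0.706]
wrist_force: [-7.3, 0.4, 1.7]
width: -0.0002
```

apply_moves:
  targets:
    - [[0.003,0,0],[0,0,0],1]
    - [[0,0,0],[0,0,0],1]

```text
t: 6.13
tcp_pos: [0.6246, -0.099, 0.1465]
orientation: [-0.014, 0.708, 0.014, 0.706]
wrist_force: [-9.2, 0.1, 2.4]
width: 0.0
```

apply_moves:
  targets:
    - [[-0.025,0,0],[0,0,0],1]
    - [[-0.02,0,0.03],[0,0,0],1]
    - [[-0.02,-0.02,0.025],[0,0,0],1]
    - [[-0.027,-0.027,0],[0,0,0],1]
    - [[-0.027,-0.027,0],[0,0,0],1]

```text
t: 6.55
tcp_pos: [0.5072, -0.1735, 0.2045]
orientation: [-0.015, 0.705, 0.014, 0.709]
wrist_force: [0.1, -1.8, 0.2]
width: -0.0002
```

apply_moves:
  targets:
    - [[-0.03,-0.01,0],[0,0,0],1]
    - [[0,0,0],[0,0,0],1]

```text
t: 6.72
tcp_pos: [0.4735, -0.1853, 0.2023]
orientation: [-0.013, 0.707, 0.012, 0.707]
wrist_force: [-0.6, 0.5, -0.2]
width: -0.0002
```

```bash
python3 -c "
from h import *
c=zoom('side4.png'); W=pts(c)
for n in ('side','top'):
  W=pts(c if n=='side' else snap('top','top4.png')); m=(abs(W[...,2]-.145)<.03)&(W[...,0]>.59)&(W[...,0]<.66)&(abs(W[...,1]+.1)<.12)
  P=W[m];print(n,len(P), P.min(0),P.max(0),np.median(P,0))
"
```

```text
side 175 [ 0.60908355 -0.12101351  0.11597448] [ 0.63842677 -0.07767853  0.1552361 ] [ 0.62516636 -0.09585428  0.1478446 ]
top 157 [ 0.60863266 -0.12183763  0.11655923] [ 0.63782595 -0.08019516  0.15889714] [ 0.6264261  -0.1021715   0.15123939]
```

View pics/side4z.png

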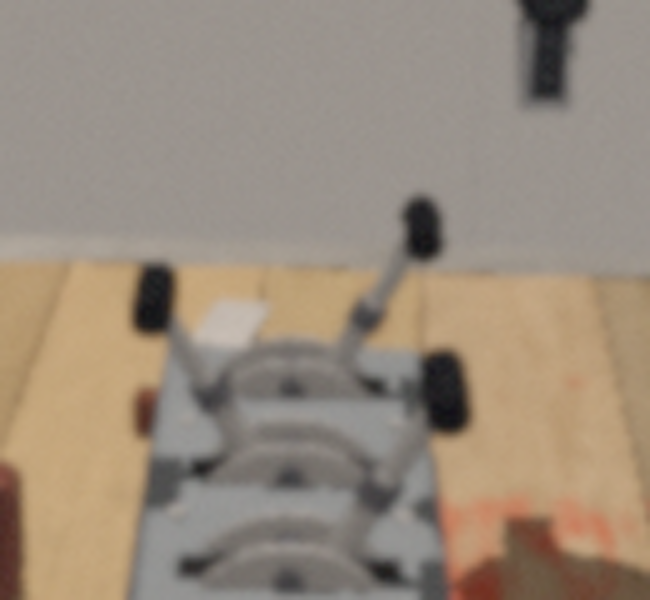

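The middle lever is home: the far edge of its bar is at x=0.638, against an expected 0.629+0.009. Next is the right lever.

apply_moves:
  targets:
    - [[0.006,0,-0.03],[0,0,0],1]
    - [[0.006,0,-0.03],[0,0,0],1]
    - [[0.006,0,0],[0,0,0],1]
    - [[0.002,0,0],[0,0,0],1]
    - [[0,0,0],[0,0,0],1]

```text
t: 7.23
tcp_pos: [0.4979, -0.1826, 0.1427]
orientation: [-0.014, 0.706, 0.014, 0.707]
wrist_force: [-0.2, 0.8, 0.3]
width: -0.0001
```

apply_moves:
  targets:
    - [[0.005,0,0],[0,0,0],1]
    - [[0.0052,0,0.0026],[0,0,0],1]
    - [[0.0052,0,0.0024],[0,0,0],1]
    - [[0,0,0],[0,0,0],1]

```text
t: 7.57
tcp_pos: [0.5131, -0.183, 0.1493]
orientation: [-0.014, 0.706, 0.013, 0.708]
wrist_force: [-4.1, 1.2, 4.4]
width: 0.0002
```

apply_moves:
  targets:
    - [[0.0052,0,0.0024],[0,0,0],1]
    - [[0,0,0],[0,0,0],1]

```text
t: 7.73
tcp_pos: [0.5179, -0.183, 0.1513]
orientation: [-0.014, 0.706, 0.013, 0.708]
wrist_force: [-5.1, 1.1, 5.4]
width: -0.0001
```

apply_moves:
  targets:
    - [[0.0053,0,0.0022],[0,0,0],1]
    - [[0,0,0],[0,0,0],1]

```text
t: 7.9
tcp_pos: [0.5226, -0.1829, 0.1532]
orientation: [-0.014, 0.707, 0.013, 0.707]
wrist_force: [-8.2, 2.4, 7.3]
width: 0.0
```

apply_moves:
  targets:
    - [[0.003,0,0.003],[0,0,0],1]
    - [[0,0,0],[0,0,0],1]

```text
t: 8.07
tcp_pos: [0.525, -0.1829, 0.1547]
orientation: [-0.014, 0.707, 0.014, 0.706]
wrist_force: [-6.9, 1.0, 1.6]
width: -0.0001
```

The push along the bar's path has risen to about 6 N at roughly 0.16 rad, and a free lever needs 2–3 N. The right lever is blocked, so I'll back off and try the left.

apply_moves:
  targets:
    - [[-0.02,0,0],[0,0,0],1]
    - [[-0.02,0,0],[0,0,0],1]
    - [[-0.01,0.03,0],[0,0,0],1]
    - [[0,0.04,0],[0,0,0],1]
    - [[0,0.04,0],[0,0,0],1]

```text
t: 8.48
tcp_pos: [0.4755, -0.0727, 0.1549]
orientation: [-0.013, 0.706, 0.012, 0.708]
wrist_force: [0.6, -0.2, 0.7]
width: -0.0
```

apply_moves:
  targets:
    - [[0,0.037,0],[0,0,0],1]
    - [[0,0.011,-0.012],[0,0,0],1]
    - [[0.012,0,0],[0,0,0],1]
    - [[0,0,0],[0,0,0],1]

```text
t: 8.82
tcp_pos: [0.4884, -0.0241, 0.1415]
orientation: [-0.015, 0.707, 0.014, 0.707]
wrist_force: [-0.8, 0.5, -0.9]
width: 0.0002
```

Left contact is expected at x≈0.4965.

apply_moves:
  targets:
    - [[0.007,0,0],[0,0,0],1]
    - [[0.0052,0,0.003],[0,0,0],1]
    - [[0.0052,0,0.003],[0,0,0],1]
    - [[0,0,0],[0,0,0],1]

```text
t: 9.15
tcp_pos: [0.5055, -0.0255, 0.1483]
orientation: [-0.013, 0.707, 0.013, 0.707]
wrist_force: [-1.9, 0.3, -0.4]
width: -0.0
```

apply_moves:
  targets:
    - [[0.0052,0,0.0026],[0,0,0],1]
    - [[0,0,0],[0,0,0],1]

```text
t: 9.32
tcp_pos: [0.5106, -0.0253, 0.1509]
orientation: [-0.013, 0.707, 0.013, 0.707]
wrist_force: [-2.6, 0.5, -0.1]
width: -0.0001
```

apply_moves:
  targets:
    - [[0.0053,0,0.0024],[0,0,0],1]
    - [[0,0,0],[0,0,0],1]

```text
t: 9.48
tcp_pos: [0.5159, -0.0251, 0.1533]
orientation: [-0.014, 0.707, 0.014, 0.707]
wrist_force: [-2.8, 0.7, -0.8]
width: 0.0
```

apply_moves:
  targets:
    - [[0.0053,0,0.002],[0,0,0],1]
    - [[0,0,0],[0,0,0],1]

```text
t: 9.65
tcp_pos: [0.5214, -0.025, 0.1553]
orientation: [-0.014, 0.707, 0.014, 0.707]
wrist_force: [-2.0, 0.5, -0.1]
width: 0.0002
```

apply_moves:
  targets:
    - [[0.0054,0,0.0016],[0,0,0],1]
    - [[0,0,0],[0,0,0],1]

```text
t: 9.82
tcp_pos: [0.5268, -0.0248, 0.1569]
orientation: [-0.014, 0.707, 0.014, 0.707]
wrist_force: [-1.5, 0.7, 0.3]
width: -0.0002
```

Left is free.

apply_moves:
  targets:
    - [[0.0056,0.0002,0.0013],[0,0,0],1]
    - [[0.0057,0.0002,0.001],[0,0,0],1]
    - [[0.0057,0.0002,0.0007],[0,0,0],1]
    - [[0.0057,0.0002,0.0003],[0,0,0],1]
    - [[0.0057,0.0002,0],[0,0,0],1]

```text
t: 10.23
tcp_pos: [0.5557, -0.0239, 0.161]
orientation: [-0.014, 0.706, 0.014, 0.708]
wrist_force: [-2.9, 0.7, 7.1]
width: 0.0
```

apply_moves:
  targets:
    - [[0.0057,0.0002,-0.0003],[0,0,0],1]
    - [[0.0057,0.0002,-0.0006],[0,0,0],1]
    - [[0.0056,0.0002,-0.001],[0,0,0],1]
    - [[0.0056,0.0002,-0.0013],[0,0,0],1]
    - [[0.0055,0.0002,-0.0016],[0,0,0],1]

```text
t: 10.65
tcp_pos: [0.5837, -0.023, 0.1555]
orientation: [-0.014, 0.706, 0.014, 0.708]
wrist_force: [-0.8, -0.1, 2.9]
width: 0.0003
```

apply_moves:
  targets:
    - [[0.0053,0.0002,-0.002],[0,0,0],1]
    - [[0.0053,0.0002,-0.0022],[0,0,0],1]
    - [[0.005,0.0002,-0.002],[0,0,0],1]
    - [[0,0,0],[0,0,0],1]

```text
t: 10.98
tcp_pos: [0.5985, -0.0223, 0.1473]
orientation: [-0.014, 0.708, 0.014, 0.706]
wrist_force: [-0.5, -0.2, -0.8]
width: 0.0001
```

apply_moves:
  targets:
    - [[0.005,0.0002,-0.002],[0,0,0],1]
    - [[0.005,0,0],[0,0,0],1]
    - [[0.004,0,0],[0,0,0],1]
    - [[0,0,0],[0,0,0],1]

```text
t: 11.32
tcp_pos: [0.6121, -0.0221, 0.1461]
orientation: [-0.014, 0.708, 0.014, 0.706]
wrist_force: [-4.7, -0.5, -0.4]
width: -0.0
```

apply_moves:
  targets:
    - [[0.004,0,0],[0,0,0],1]
    - [[0,0,0],[0,0,0],1]

```text
t: 11.48
tcp_pos: [0.6159, -0.0221, 0.1468]
orientation: [-0.014, 0.707, 0.014, 0.707]
wrist_force: [-5.0, -0.1, 0.7]
width: 0.0
```

apply_moves:
  targets:
    - [[0.004,0,0],[0,0,0],1]
    - [[0,0,0],[0,0,0],1]

```text
t: 11.65
tcp_pos: [0.6196, -0.0221, 0.1471]
orientation: [-0.014, 0.708, 0.014, 0.706]
wrist_force: [-7.0, -0.4, 2.5]
width: 0.0003
```

apply_moves:
  targets:
    - [[0.002,0,0],[0,0,0],1]
    - [[0,0,0],[0,0,0],1]

```text
t: 11.82
tcp_pos: [0.6213, -0.0221, 0.1472]
orientation: [-0.014, 0.708, 0.014, 0.706]
wrist_force: [-8.4, -0.4, 2.8]
width: 0.0003
```

Home by force. Back to the right lever, going over the bars.

apply_moves:
  targets:
    - [[-0.025,0,0],[0,0,0],1]
    - [[-0.02,0,0.03],[0,0,0],1]
    - [[-0.03,-0.01,0.025],[0,0,0],1]
    - [[-0.027,-0.03,0],[0,0,0],1]
    - [[-0.027,-0.03,0],[0,0,0],1]

```text
t: 12.23
tcp_pos: [0.4936, -0.0922, 0.2051]
orientation: [-0.015, 0.704, 0.014, 0.71]
wrist_force: [0.6, -1.1, -1.1]
width: -0.0001
```

apply_moves:
  targets:
    - [[-0.012,-0.038,0],[0,0,0],1]
    - [[0,-0.04,0],[0,0,0],1]
    - [[0,-0.014,-0.028],[0,0,0],1]
    - [[0,0,-0.028],[0,0,0],1]
    - [[0,0,0],[0,0,0],1]

```text
t: 12.65
tcp_pos: [0.4791, -0.1845, 0.1403]
orientation: [-0.012, 0.709, 0.014, 0.705]
wrist_force: [-0.4, 0.0, -1.9]
width: 0.0003
```

```bash
python3 -c "
from h import *
c=zoom('side5.png')
for n in ('side','top'):
  W=pts(c if n=='side' else snap('top','top5.png'))
  for y in (-.024,-.104,-.184):
    m=(abs(W[...,2]-.145)<.03)&(W[...,0]>.505)&(W[...,0]<.66)&(abs(W[...,1]-y)<.026)
    P=W[m]
    if len(P): print(n,y,len(P), P.min(0).round(3),P.max(0).round(3),np.median(P,0).round(3))
"
```

```text
side -0.024 222 [ 0.604 -0.041  0.115] [0.635 0.002 0.155] [ 0.622 -0.017  0.148]
side -0.104 171 [ 0.607 -0.122  0.115] [ 0.638 -0.078  0.155] [ 0.625 -0.096  0.148]
side -0.184 159 [ 0.527 -0.204  0.116] [ 0.559 -0.161  0.162] [ 0.54  -0.179  0.153]
top -0.024 156 [ 0.604 -0.044  0.115] [ 0.636 -0.002  0.159] [ 0.623 -0.024  0.152]
top -0.104 158 [ 0.604 -0.122  0.115] [ 0.637 -0.08   0.159] [ 0.626 -0.102  0.151]
```

View pics/side5z.png

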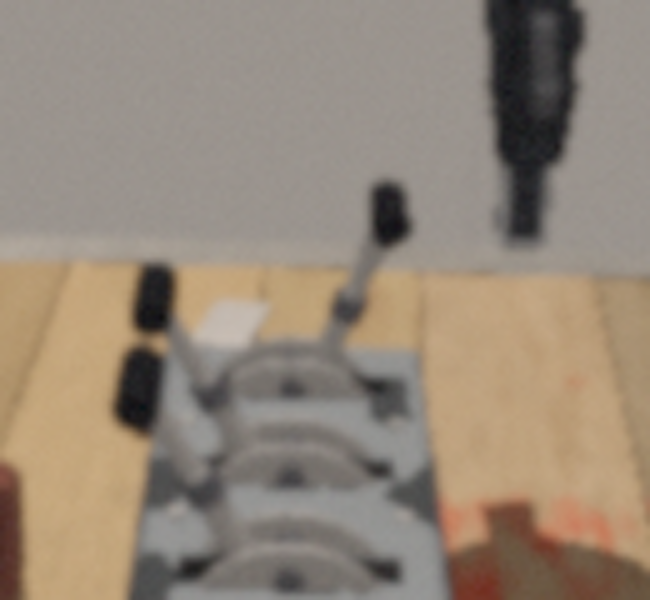

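The left and middle levers are home. The right bar was left at its block point, x≈0.538, z≈0.153, so contact is due at TCP x≈0.518.

apply_moves:
  targets:
    - [[0.012,0,0.009],[0,0,0],1]
    - [[0.015,0,0],[0,0,0],1]
    - [[0.006,0,0],[0,0,0],1]
    - [[0,0,0],[0,0,0],1]

```text
t: 13.08
tcp_pos: [0.5159, -0.1836, 0.1569]
orientation: [-0.015, 0.706, 0.014, 0.708]
wrist_force: [1.1, 0.9, -0.1]
width: 0.0
```

apply_moves:
  targets:
    - [[0.005,0,0.0015],[0,0,0],1]
    - [[0.0053,0,0.0022],[0,0,0],1]
    - [[0,0,0],[0,0,0],1]

```text
t: 13.33
tcp_pos: [0.5246, -0.1839, 0.1592]
orientation: [-0.014, 0.707, 0.014, 0.707]
wrist_force: [-2.6, 0.9, 1.8]
width: -0.0001
```

apply_moves:
  targets:
    - [[0.0054,0,0.002],[0,0,0],1]
    - [[0.0055,0,0.0016],[0,0,0],1]
    - [[0,0,0],[0,0,0],1]

```text
t: 13.58
tcp_pos: [0.536, -0.1839, 0.1628]
orientation: [-0.014, 0.707, 0.014, 0.707]
wrist_force: [-2.7, 1.6, 4.0]
width: -0.0001
```

The right lever is free now, but the tip is above the bar's centre. I'll back off a little, lower it, and push on.

apply_moves:
  targets:
    - [[-0.009,0,0],[0,0,0],1]
    - [[0,0,-0.01],[0,0,0],1]
    - [[0.006,0,0],[0,0,0],1]
    - [[0.005,0,0],[0,0,0],1]
    - [[0,0,0],[0,0,0],1]

```text
t: 14.0
tcp_pos: [0.5376, -0.1841, 0.1513]
orientation: [-0.013, 0.707, 0.014, 0.707]
wrist_force: [-2.4, -0.2, -1.3]
width: -0.0
```

apply_moves:
  targets:
    - [[0.0055,0.0002,0.0015],[0,0,0],1]
    - [[0.0056,0.0002,0.0012],[0,0,0],1]
    - [[0.0057,0.0002,0.0009],[0,0,0],1]
    - [[0.0057,0.0002,0.0006],[0,0,0],1]
    - [[0.0057,0.0002,0.0003],[0,0,0],1]

```text
t: 14.42
tcp_pos: [0.5662, -0.1831, 0.1565]
orientation: [-0.014, 0.707, 0.014, 0.707]
wrist_force: [-2.5, -0.4, -1.9]
width: -0.0003
```

apply_moves:
  targets:
    - [[0.0057,0.0002,-0.0002],[0,0,0],1]
    - [[0.0057,0.0002,-0.0005],[0,0,0],1]
    - [[0.0056,0.0002,-0.001],[0,0,0],1]
    - [[0.0056,0.0002,-0.0013],[0,0,0],1]
    - [[0.0055,0.0002,-0.0016],[0,0,0],1]

```text
t: 14.83
tcp_pos: [0.5946, -0.1821, 0.1526]
orientation: [-0.014, 0.706, 0.014, 0.708]
wrist_force: [-1.6, 0.6, 2.9]
width: -0.0001
```

apply_moves:
  targets:
    - [[0.0053,0.0002,-0.0025],[0,0,0],1]
    - [[0.0053,0.0002,-0.0025],[0,0,0],1]
    - [[0.005,0.0002,-0.002],[0,0,0],1]
    - [[0.005,0,0],[0,0,0],1]
    - [[0,0,0],[0,0,0],1]

```text
t: 15.25
tcp_pos: [0.6145, -0.1814, 0.1438]
orientation: [-0.014, 0.708, 0.014, 0.706]
wrist_force: [-1.3, -0.2, 0.3]
width: -0.0001
```

apply_moves:
  targets:
    - [[0.004,0,0],[0,0,0],1]
    - [[0,0,0],[0,0,0],1]

```text
t: 15.42
tcp_pos: [0.6178, -0.1815, 0.1442]
orientation: [-0.013, 0.708, 0.014, 0.706]
wrist_force: [-4.5, -1.5, -1.4]
width: -0.0001
```

apply_moves:
  targets:
    - [[0.004,0,0],[0,0,0],1]
    - [[0,0,0],[0,0,0],1]

```text
t: 15.58
tcp_pos: [0.6214, -0.1816, 0.1445]
orientation: [-0.013, 0.708, 0.014, 0.706]
wrist_force: [-7.5, -0.2, 0.4]
width: 0.0001
```

apply_moves:
  targets:
    - [[0.003,0,0],[0,0,0],1]
    - [[0,0,0],[0,0,0],1]

```text
t: 15.75
tcp_pos: [0.6241, -0.1817, 0.1449]
orientation: [-0.013, 0.708, 0.014, 0.706]
wrist_force: [-7.9, 0.4, 1.8]
width: -0.0002
```

apply_moves:
  targets:
    - [[-0.025,0,0],[0,0,0],1]
    - [[-0.02,0,0.03],[0,0,0],1]
    - [[-0.03,0.01,0.025],[0,0,0],1]
    - [[-0.035,0.01,0],[0,0,0],1]
    - [[-0.035,0,0],[0,0,0],1]

```text
t: 16.17
tcp_pos: [0.4806, -0.1606, 0.203]
orientation: [-0.015, 0.705, 0.014, 0.709]
wrist_force: [-0.8, -1.0, 0.0]
width: -0.0
```

apply_moves:
  targets:
    - [[-0.035,0,0.02],[0,0,0],1]
    - [[-0.03,0,0.02],[0,0,0],1]
    - [[-0.02,0,0],[0,0,0],1]
    - [[0,0,0],[0,0,0],1]

```text
t: 16.5
tcp_pos: [0.3939, -0.1619, 0.2435]
orientation: [-0.015, 0.705, 0.012, 0.709]
wrist_force: [-0.4, -0.0, -1.3]
width: -0.0002
```

```bash
python3 -c "
from h import *
c=zoom('side6.png');t=snap('top','top6.png')
for n in ('side','top'):
  W=pts(c if n=='side' else t)
  for y in (-.024,-.104,-.184):
    m=(abs(W[...,2]-.145)<.03)&(W[...,0]>.505)&(W[...,0]<.66)&(abs(W[...,1]-y)<.026)
    P=W[m]
    if len(P): print(n,y,len(P), P.min(0).round(3),P.max(0).round(3),np.median(P,0).round(3))
cv2.imwrite('pics/top6z.png',cv2.resize(t['img'][140:270,190:420,::-1],None,fx=3.4,fy=3.4,interpolation=cv2.INTER_CUBIC))
print(ctrl.observe()['wrist_force'])
"
```

```text
side -0.024 223 [ 0.606 -0.04   0.115] [0.636 0.002 0.155] [ 0.622 -0.016  0.148]
side -0.104 173 [ 0.609 -0.119  0.116] [ 0.638 -0.078  0.155] [ 0.625 -0.096  0.148]
side -0.184 142 [ 0.612 -0.2    0.116] [ 0.641 -0.158  0.155] [ 0.628 -0.177  0.147]
top -0.024 153 [ 0.605 -0.044  0.116] [ 0.636 -0.002  0.159] [ 0.624 -0.024  0.151]
top -0.104 157 [ 0.609 -0.122  0.115] [ 0.638 -0.08   0.158] [ 0.626 -0.102  0.151]
top -0.184 158 [ 0.608 -0.203  0.115] [ 0.642 -0.161  0.158] [ 0.63  -0.182  0.151]
[ 0.17329196  0.12018783 -0.19231217]
```

View pics/top6z.png

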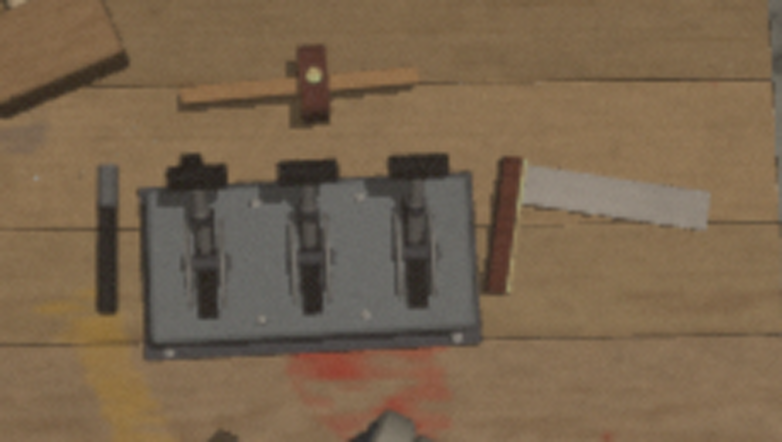

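View pics/side6z.png

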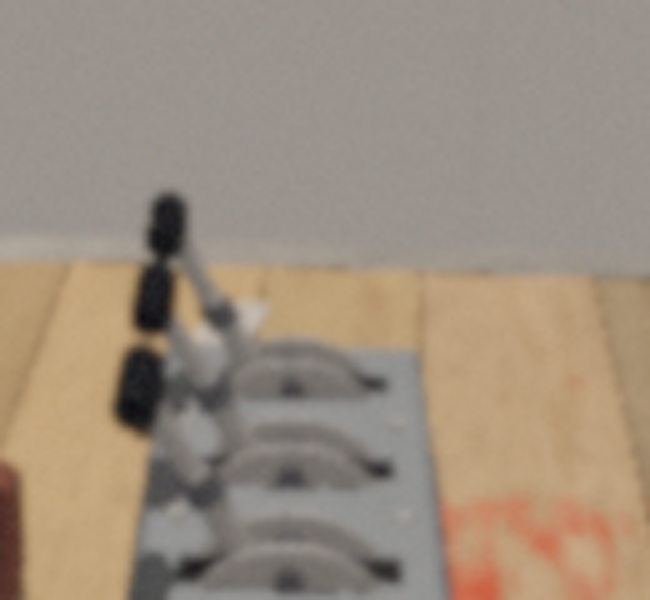

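All three bars lie along the far side (rows ~160–175 in the zoomed top view). The far edges at x = 0.636, 0.638 and 0.641 match the expected home positions of 0.635, 0.638 and 0.641. The tools sit at the same pixels as before, and the robot is clear.

```bash
python3 -c "
from bench import workorder
print(workorder.sign_off())"
```

```text
the job is handed in; nothing more can be done
None
```

All three levers are thrown fully home, and the job is handed in at about 16.6 s of the 69 s allowed. The order turned out to be middle, left, right.

- **Finding the order:** The middle lever moved freely first. The right lever then felt blocked: its push rose to about 6 N along the bar's path at roughly 0.16 rad. I backed off, threw the left lever, and the right then went over freely.
- **Forces:** The highest readings were about 12 N. One came on the first touch of the middle bar, where I held height while the bar rose and friction dragged on the tip. The other, about 11 N, came while feeling the blocked right lever and was partly the same drag. I then followed the bar's arc, which kept the force lower except for brief upward drag of up to about 7 N. Each lever was pressed against its stop with about 8 to 9 N. These are readings between steps, so a short peak could have been missed.
- **Last checks:** Both cameras put the far edges of the bars within about 1 mm of where they should be at the stops. In the top view the pen, square and gauge look unmoved. The arm stood clear with nothing touching it. No check failed or disagreed.

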